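Take the flat file out of the craft table's barred tool keeper

TASK

Lift the retaining bar straight up out of the two open brackets of the wooden tool keeper, before disturbing the files it holds, and lay it on the plywood panel, resting on its flat underside with its grip upwards. Then take the broad flat file out of the keeper and lay it flat on the panel too, beside the bar and not on top of it. Leave the round file lying in its place in the keeper.

Things in the scene. Friction and masses are not known exactly. Their poses are not given: they have to be found in the camera images.
- bar: Wooden bar 230 (its y) x 22 (x) x 16 mm with a grip block at mid-length, 60 (y) x 20 mm (x), from 16 to 51 mm above the underside: pinch it across x. Origin: centre of underside; z up; 0.15 kg. Lies in the fixed keeper's two open-topped brackets, 100 mm either side of its middle (3 mm play along x), underside 62 mm above the table, over both blades. Bracket prongs rise 16 mm above its underside.
- flat_file: File with broad flat blade, 230 mm long, in either of the keeper's two slots (80 mm apart, walls 12 mm high). Origin: mid-length, level with handle's underside (40 mm up); z up, x to blade tip. Wooden handle 28 wide x 24 mm high, x -115 to -15 mm: pinch across y at x = -65, where it overhangs the keeper's front. Steel blade 26 x 6 mm, x -15 to 115, underside 7 mm above the handle's. 0.13 kg.
- round_file: Round file in the keeper's other slot, to be left there: same handle, size and frame as the flat file, but a round steel blade of 10 mm diameter.
- panel: Bare plywood panel fixed on the table, 340 (x) x 300 (y) x 9 mm, a dotted star pencilled on it. Origin: centre of its underside, on the table; its top is 9 mm above. Bar and file fit on it side by side, each lengthwise along the panel's x, for instance at y = +70 and y = -70 mm.

How it is judged:
On the way:
1. the bar is lifted out of its brackets while both files still lie in their slots (height (world z) of bar above 0.082 m and distance of each of flat_file, round_file from where it was at the start of the episode below 0.03 m), for 0.1 s.
At the end, for the whole second after the job is handed in: The bar rests on the panel on its flat underside, grip up (within 10 degrees), and the flat file lies flat on the panel (within 10 degrees), not on the bar; the middle of each is at least 20 mm inside the panel's edges; both are still; the round file is within 30 mm of where it lay (x of bar in the frame of panel between -0.15 and 0.15 m and y of bar in the frame of panel between -0.13 and 0.13 m and z of bar in the frame of panel between 0.004 and 0.015 m and angle between each of bar, flat_file's own z axis and vertical below 0.18 rad and linear speed of each of bar, flat_file below 0.02 m/s and x of flat_file in the frame of panel between -0.15 and 0.15 m and y of flat_file in the frame of panel between -0.13 and 0.13 m and z of flat_file in the frame of panel between 0 and 0.018 m and distance of round_file from where it was at the start of the episode below 0.03 m); the robot touches nothing.
It fails at once if the round file is lifted or pushed more than 40 mm from its place (distance of round_file from where it was at the start of the episode above 0.04 m).
It also fails if it takes over 64 s, if anything falls off the work surface, if the arm or the gripper's body presses on something with over 40 N, if the wrist force passes 120 N, or if a joint passes its speed limit or range.

ROBOT

A 6-joint arm with a two-finger parallel gripper is mounted at the origin on the work surface. World frame = base frame: x ahead of the robot, y to its left, z up, the work surface at z = 0. Lengths are in m, angles in rad, forces in N, time in s.
With the tool pointing down it reaches from about 0.25 to 0.725 m from the base axis. Payload 4 kg.
Tool frame: the origin (TCP) lies midway between the tips of the shut fingers; the grasp point (between the pads) lies 19 mm behind it; z points along the fingers, y is the line along which they close (so a half turn about z gives the same grasp; the last joint's range is limited). The gripper opens to 85 mm and grips with 20 to 120 N. Pads are 22 mm wide; open, the fingers measure 114 mm over their backs; the gripper's body (76 mm by 85 mm) begins 54 mm behind the grasp point. The pads swing forward as they close: fully open they stand 13 mm farther back than shut.
Start: joints at [1.175, 0.241, 0.005, 1.335, 0, 1.571], TCP at [0.193, 0.461, 0.231] pointing down, gripper open.
Joint ranges: [-2.72, 2.72], [-1.05, 1.87], [-1.09, 1.28], [-1.99, 2.15], [-1.42, 1.44], [-3.14, 3.14]. Speed limits (rad/s): [2.79, 2.79, 3.14, 3.14, 3.14, 3.14].

INTERFACE

Orientations are given as [roll, pitch, yaw] about the fixed x, y, z axes, in that order (R = Rz(yaw) Ry(pitch) Rx(roll)).
In Python, from workcell import read_state, optics, job gives the robot as it stands. The module is installed in compiled form; this text tells all that it offers.
- The arm moves only by the tool jog_arm, never from a script. Its argument "deltas" is a list of rows, each an object of numbers: "dx", "dy", "dz": the shift along the tool's x, y, z scaled (see below); "twist": the turn about the tool's z scaled (see below). In form: [{"dx": .., "dy": .., "dz": .., "twist": ..}, ...]. A call has 1 to 20 rows; each row shifts and turns the commanded pose from where the row before left it, along the tool's axes as they then stand; what a row does not reach is not made up. The controller multiplies each number of a shift by 0.03 m and each number of a turn by 4 degrees. A row lasts 1/10 s, in which the tool goes at most 50 mm and 8.59 degrees, less where a joint would pass 70% of its speed; a pose out of reach is approached as far as the arm can. A call with a number of a shift or a turn outside -1 to 1 is refused whole. A call with a gripper value outside its range is refused whole. "gripper" is the opening, from -1 (shut) to 1 (fully open), set as the call begins (left out, the last holds). The fingers move at their own pace and stop on an object; "newtons" is the grip in N (left out, the last holds). Time passes only in rows, so rows that do not move let the fingers close. It gives the time, the measured TCP pose, the force, the opening and the grip force at its end, in the units of the state.
- read_state(): the state, without advancing time (a new reading comes with each control period).
- optics.grab_frame(name): name is "side" or "top" or "wrist"; returns a dict with "img" (480x640x3 uint8, red, green, blue), "range_z" (480x640 float32, m along the optical axis (not along the pixel's ray), 0 where there is no reading), "mtx" (3x3 intrinsics, pixels), "camera_from_world" (4x4, takes a point from world to camera coordinates). Camera axes: x right, y down, z forward; pixel columns grow to the right and rows downward; lengths in m; the calibration is good to about 2 mm. A picture is of the moment at which its call begins.
- job.job_done(): hands the job in; it is judged then, once.
Trained networks look in a picture, given as the dict that the camera call returned (one of the last four; its "shot" number tells which), for a name from the list of things; names that differ only in an ending like _2 or _b are one class to them, and where a whole thing is asked for, a point or a joint stands for the part that bears it (a point fixed in the world has none). Each returns a list of dicts, best first, with "confidence" (0 to 1); they miss things now and then, are a little off and sometimes report something else, mostly with a low value. They report only what shows in the picture. A call takes as long as a camera call.
- optics.boxes_of(name, picture): "bbox" ([centre column, centre row, width, height] in pixels, round what is visible of it).
- optics.cut_out(name, picture): "region" (480x640 bool, what is visible of it) and "bbox" ([centre column, centre row, width, height] in pixels, round what is visible of it).
The state is a dict: "time_s": time; "joint_positions": joint angles; "qvel": joint speeds; "joint_torque": joint torques, N m; "ee_pos": TCP position; "tool_rot": TCP orientation; "wrist_force": force on the tool from outside, world axes, zero at the start; "torque": the same for the moment, N m; "opening": finger opening in m; "grip_force": force on a finger pad.
Only numpy, scipy, OpenCV 4.12 (cv2) and the standard library are available. Lean on these libraries where they do the work, as an engineer would, in place of code of your own. Each camera call takes 0.05 s, during which the arm holds its last target. There are 200 camera calls.

## Working session

There is one attempt and no reset: what is moved stays moved. The work goes in short steps, Python scripts to look and compute and a tool call to move; the robot and the scene stay as the last step left them, time stands still between calls to the robot, and variables do not carry over. Pictures are saved under pics/ and viewed, at most 10 in all, crops included, and the job is handed in when it is done.

Besides the shell and the picture viewer there is one more tool, called after "Request:" as name(argument=value, ...) on one line, values as JSON. jog_arm: Moves the arm, as the interface text tells. Shifts and turns lie within -1 to 1; 1 stands for 0.03 m of shift or 4 degrees of turn. Its arguments: {"type":"object","properties":{"deltas":{"type":"array","items":{"type":"object","properties":{"dx":{"type":"number"},"dy":{"type":"number"},"dz":{"type":"number"},"twist":{"type":"number"}}}},"gripper":{"type":"number"},"newtons":{"type":"number"}},"required":["deltas"]}

```bash
mkdir -p pics; cat > h.py <<'E'
import numpy as np, cv2
from workcell import read_state, optics, job
def world(f, mask):
    v,u=np.nonzero(mask & (f["range_z"]>0)); z=f["range_z"][v,u]
    p=np.linalg.inv(f["mtx"])@np.vstack([u*z,v*z,z])
    return (np.linalg.inv(f["camera_from_world"])@np.vstack([p,np.ones(len(z))]))[:3].T
def desc(P):
    # rect in xy of points
    r=cv2.minAreaRect(P[:,:2].astype(np.float32)); return np.round(r[0],4),np.round(r[1],4),round(r[2],1)
def save(f,n): cv2.imwrite("pics/"+n,cv2.cvtColor(f["img"],cv2.COLOR_RGB2BGR))
E
cat > look.py <<'E'
from h import *
s=read_state(); print(s["time_s"],s["ee_pos"],s["tool_rot"],s["opening"])
ims=[]
for c in ["top","side"]:
    f=optics.grab_frame(c); img=f["img"].copy()
    for n in ["bar","flat_file","round_file","panel"]:
        for d in optics.cut_out(n,f)[:2]:
            P=world(f,d["region"])
            if len(P)<20: continue
            print(c,n,round(d["confidence"],2),np.round(d["bbox"]),desc(P),"z",np.round(np.percentile(P[:,2],[2,50,98]),3),"med",np.round(np.median(P,0),3))
    ims.append(img)
m=cv2.resize(np.hstack(ims),(800,300)); save({"img":ims[0]},"top0.png"); save({"img":ims[1]},"side0.png")
E
python3 look.py
```

```text
0.0 [0.1925184  0.46077405 0.23040986] [-3.13953165e+00 -5.61053353e-05  2.74581824e+00] 0.0853678924869509
top bar 0.7 [186. 217. 131.  35.] (array([0.6069, 0.265 ]), array([0.0498, 0.2498]), 11.6) z [0.015 0.079 0.115] med [0.595 0.25  0.079]
top flat_file 0.85 [175. 233.  33. 124.] (array([0.5718, 0.2944]), array([0.2375, 0.0472]), 10.2) z [0.013 0.06  0.067] med [0.544 0.28  0.06 ]
top round_file 0.58 [220. 223.  32. 121.] (array([0.5878, 0.2138]), array([0.2367, 0.0403]), 11.0) z [0.    0.062 0.067] med [0.538 0.198 0.062]
top panel 0.7 [470. 262. 164. 174.] (array([ 0.5225, -0.2709]), array([0.3426, 0.3015]), 0.5) z [0.005 0.009 0.012] med [ 0.516 -0.269  0.009]
side bar 0.89 [272. 176.  67.  60.] (array([0.6013, 0.3059]), array([0.0729, 0.3405]), 6.0) z [0.015 0.079 0.115] med [0.593 0.233 0.079]
side flat_file 0.78 [253. 180.  98.  53.] (array([0.5758, 0.2938]), array([0.2508, 0.1476]), 8.3) z [0.002 0.057 0.067] med [0.525 0.269 0.057]
side round_file 0.76 [273. 199.  97.  49.] (array([0.5753, 0.2265]), array([0.2251, 0.0779]), 16.1) z [0.044 0.062 0.067] med [0.53  0.187 0.062]
side panel 0.57 [367. 391. 284. 178.] (array([ 0.5252, -0.2707]), array([0.3462, 0.3061]), 0.6) z [0.007 0.01  0.013] med [ 0.532 -0.274  0.01 ]
```

View pics/top0.png

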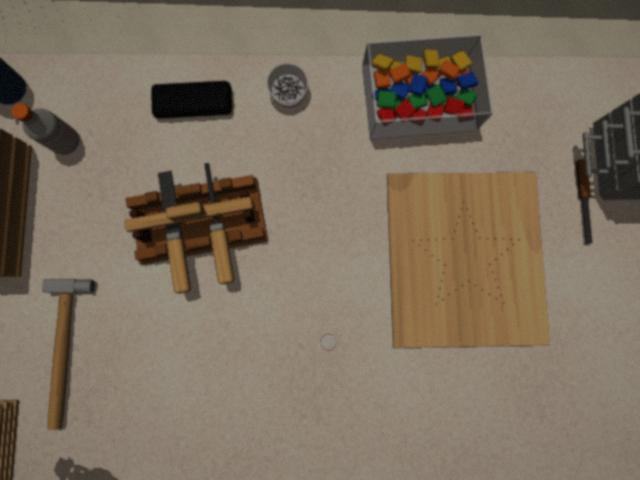

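The top view shows the keeper at about (195,218) px with the bar running across it and its grip at (183,210). The flat file is the left one, with its handle at (178,262), and the round file is the right one, handle at (221,255). The panel is at (468,260) and is clear. Next I'll measure the grip and handle directions.

```bash
cat > m.py <<'E'
from h import *
for c in ["top","side"]:
    f=optics.grab_frame(c)
    P=world(f,np.ones((480,640),bool))
    roi=(abs(P[:,0]-.58)<.15)&(abs(P[:,1]-.25)<.16); P=P[roi]
    d=optics.cut_out("bar",f)[0]; B=world(f,d["region"])
    G=P[(P[:,2]>.105)&(P[:,2]<.125)]; print(c,"grip",len(G),desc(G),G.mean(0).round(4))
    T=B[(B[:,2]>.07)&(B[:,2]<.088)]; l=cv2.fitLine(T[:,:2].astype(np.float32),cv2.DIST_HUBER,0,.01,.01).ravel(); print("bar line",l,np.degrees(np.arctan2(l[1],l[0])),desc(T))
    for n in ["flat_file","round_file"]:
        d=optics.cut_out(n,f)[0]; H=world(f,d["region"]); H=H[(H[:,2]>.055)&(H[:,2]<.072)&(H[:,0]<.56)]
        l=cv2.fitLine(H[:,:2].astype(np.float32),cv2.DIST_HUBER,0,.01,.01).ravel(); print(n,"handle",len(H),desc(H),np.degrees(np.arctan2(l[1],l[0])))
E
python3 m.py
```

```text
top grip 414 (array([0.5972, 0.2533]), array([0.0207, 0.0608]), 11.7) [0.5964 0.2519 0.1125]
bar line [ 0.18454212 -0.9828246   0.59544885  0.25249657] -79.365555 (array([0.5972, 0.2528]), array([0.0229, 0.2296]), 10.7)
flat_file handle 910 (array([0.5091, 0.2738]), array([0.1072, 0.0289]), 10.2) 11.167181
round_file handle 757 (array([0.5172, 0.1943]), array([0.0908, 0.0284]), 10.9) 12.032541
side grip 223 (array([0.5944, 0.2502]), array([0.0216, 0.0633]), 12.1) [0.5935 0.2461 0.1122]
bar line [ 0.20781615 -0.9781679   0.5908719   0.24261068] -78.00559 (array([0.5947, 0.2477]), array([0.0294, 0.2317]), 8.8)
flat_file handle 541 (array([0.5066, 0.2704]), array([0.1067, 0.0314]), 11.6) 9.567885
round_file handle 494 (array([0.5159, 0.1903]), array([0.092 , 0.0327]), 10.9) 12.72048
```

Request:
jog_arm(deltas=[{"twist": 1}, {"twist": 1}, {"twist": 1}, {"twist": 1}, {"twist": 1}, {"twist": 1}, {"twist": 1}, {"twist": 1}, {"twist": 1}, {"twist": 1}, {"twist": 1}, {"twist": 1}, {"twist": 1}, {"twist": 1}], gripper=1, newtons=50)

```text
validation failed for argument at $.de...
```

Request:
jog_arm(deltas=[{"dx": -0.59, "dy": 0.74}, {"dx": -0.59, "dy": 0.74}, {"dx": -0.59, "dy": 0.74}, {"dx": -0.59, "dy": 0.74}, {"dx": -0.59, "dy": 0.74}, {"dx": -0.59, "dy": 0.74}, {"dx": -0.59, "dy": 0.74}, {"dx": -0.59, "dy": 0.74}, {"dx": -0.59, "dy": 0.74}, {"dx": -0.59, "dy": 0.74}, {"dx": -0.59, "dy": 0.74}, {"dx": -0.59, "dy": 0.74}, {"dx": -0.59, "dy": 0.74}, {"dx": -0.59, "dy": 0.74}, {"dx": -0.59, "dy": 0.74}, {"dx": -0.59, "dy": 0.74}, {}, {}])

```text
validation failed for argument at $.de...
```

```bash
cat > w.py <<'E'
from h import *
s=read_state(); print(s["time_s"],s["ee_pos"],np.degrees(s["tool_rot"]),s["wrist_force"])
f=optics.grab_frame("wrist"); save(f,"wrist1.png")
P=world(f,np.ones((480,640),bool))
P=P[(abs(P[:,0]-.58)<.15)&(abs(P[:,1]-.25)<.16)]
G=P[(P[:,2]>.105)&(P[:,2]<.12)]; print("grip",len(G),desc(G),G.mean(0))
E
python3 w.py
```

```text
0.9 [0.19276659 0.46136326 0.23134884] [ 1.79994240e+02 -3.97675508e-04  1.57322369e+02] [-0.5927684   0.16711869 -0.30112061]
grip 0 (array([0., 0.]), array([0., 0.]), 0.0) [nan nan nan]w.py:6: RuntimeWarning: Mean of empty slice.
  G=P[(P[:,2]>.105)&(P[:,2]<.12)]; print("grip",len(G),desc(G),G.mean(0))
  ret = um.true_divide(
```

View pics/wrist1.png

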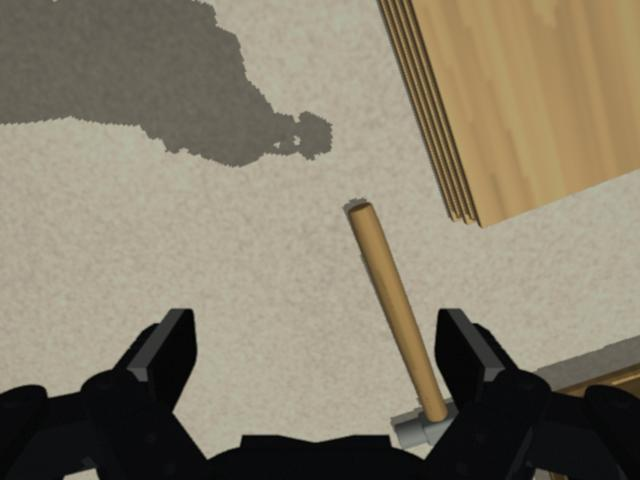

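The moves were refused because every row needs all four fields. The arm is still at the start, and the wrist picture shows only the hammer handle at (395,310). I'll resend with full rows.

Request:
jog_arm(deltas=[{"dx": 0, "dy": 0, "dz": 0, "twist": 1}, {"dx": 0, "dy": 0, "dz": 0, "twist": 1}, {"dx": 0, "dy": 0, "dz": 0, "twist": 1}, {"dx": 0, "dy": 0, "dz": 0, "twist": 1}, {"dx": 0, "dy": 0, "dz": 0, "twist": 1}, {"dx": 0, "dy": 0, "dz": 0, "twist": 1}, {"dx": 0, "dy": 0, "dz": 0, "twist": 1}, {"dx": 0, "dy": 0, "dz": 0, "twist": 1}, {"dx": 0, "dy": 0, "dz": 0, "twist": 1}, {"dx": 0, "dy": 0, "dz": 0, "twist": 1}, {"dx": 0, "dy": 0, "dz": 0, "twist": 1}, {"dx": 0, "dy": 0, "dz": 0, "twist": 1}, {"dx": 0, "dy": 0, "dz": 0, "twist": 1}, {"dx": 0, "dy": 0, "dz": 0, "twist": 1}], gripper=1, newtons=50)

```text
time_s: 2.35
ee_pos: [0.1928, 0.4613, 0.2313]
tool_rot: [-3.142, -0.0, 1.766]
wrist_force: [-0.8, 0.4, 1.5]
opening: 0.0855
grip_force: 0.0
```

Request:
jog_arm(deltas=[{"dx": -0.59, "dy": 0.74, "dz": 0, "twist": 0}, {"dx": -0.59, "dy": 0.74, "dz": 0, "twist": 0}, {"dx": -0.59, "dy": 0.74, "dz": 0, "twist": 0}, {"dx": -0.59, "dy": 0.74, "dz": 0, "twist": 0}, {"dx": -0.59, "dy": 0.74, "dz": 0, "twist": 0}, {"dx": -0.59, "dy": 0.74, "dz": 0, "twist": 0}, {"dx": -0.59, "dy": 0.74, "dz": 0, "twist": 0}, {"dx": -0.59, "dy": 0.74, "dz": 0, "twist": 0}, {"dx": -0.59, "dy": 0.74, "dz": 0, "twist": 0}, {"dx": -0.59, "dy": 0.74, "dz": 0, "twist": 0}, {"dx": -0.59, "dy": 0.74, "dz": 0, "twist": 0}, {"dx": -0.59, "dy": 0.74, "dz": 0, "twist": 0}, {"dx": -0.59, "dy": 0.74, "dz": 0, "twist": 0}, {"dx": -0.59, "dy": 0.74, "dz": 0, "twist": 0}, {"dx": -0.59, "dy": 0.74, "dz": 0, "twist": 0}, {"dx": -0.59, "dy": 0.74, "dz": 0, "twist": 0}, {"dx": 0, "dy": 0, "dz": 0, "twist": 0}, {"dx": 0, "dy": 0, "dz": 0, "twist": 0}])

```text
time_s: 4.15
ee_pos: [0.5968, 0.2529, 0.2306]
tool_rot: [-3.14, -0.0, 1.767]
wrist_force: [0.2, 0.5, 0.6]
opening: 0.0853
grip_force: 0.0
```

```bash
python3 w.py
```

```text
4.15 [0.59675898 0.25294387 0.23059695] [-1.79925489e+02 -7.85802743e-03  1.01253032e+02] [0.21411337 0.46269419 0.62783735]
grip 2579 (array([0.5979, 0.2506]), array([0.02  , 0.0605]), 11.0) [0.59743378 0.25269601 0.11282893]
```

View pics/wrist1.png

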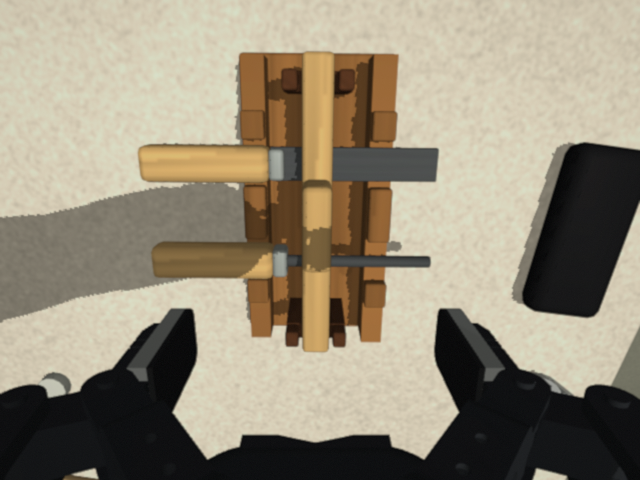

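The wrist picture shows the grip at (317,225), centred between the fingers, and the bar runs vertically in the frame, so the alignment is good. Next I go down and grasp.

Request:
jog_arm(deltas=[{"dx": 0, "dy": 0, "dz": 0.8, "twist": 0}, {"dx": 0, "dy": 0, "dz": 0.8, "twist": 0}, {"dx": 0, "dy": 0, "dz": 0.8, "twist": 0}, {"dx": 0, "dy": 0, "dz": 0.8, "twist": 0}, {"dx": 0, "dy": 0, "dz": 0.8, "twist": 0}, {"dx": 0, "dy": 0, "dz": 0.6, "twist": 0}, {"dx": 0, "dy": 0, "dz": 0.35, "twist": 0}, {"dx": 0, "dy": 0, "dz": 0, "twist": 0}, {"dx": 0, "dy": 0, "dz": 0, "twist": 0}])

```text
time_s: 5.1
ee_pos: [0.5967, 0.254, 0.0837]
tool_rot: [3.141, -0.0, 1.769]
wrist_force: [-0.5, 0.2, 0.6]
opening: 0.0853
grip_force: 0.0
```

Request:
jog_arm(deltas=[{"dx": 0, "dy": 0, "dz": 0, "twist": 0}, {"dx": 0, "dy": 0, "dz": 0, "twist": 0}, {"dx": 0, "dy": 0, "dz": 0, "twist": 0}, {"dx": 0, "dy": 0, "dz": 0, "twist": 0}, {"dx": 0, "dy": 0, "dz": 0, "twist": 0}, {"dx": 0, "dy": 0, "dz": 0, "twist": 0}, {"dx": 0, "dy": 0, "dz": 0, "twist": 0}, {"dx": 0, "dy": 0, "dz": 0, "twist": 0}, {"dx": 0, "dy": 0, "dz": 0, "twist": 0}, {"dx": 0, "dy": 0, "dz": 0, "twist": 0}], gripper=-1, newtons=50)

```text
time_s: 6.1
ee_pos: [0.5968, 0.2534, 0.0832]
tool_rot: [3.141, -0.0, 1.768]
wrist_force: [-0.5, 0.2, 4.5]
opening: 0.0196
grip_force: 50.4
```

Request:
jog_arm(deltas=[{"dx": 0, "dy": 0, "dz": -0.2, "twist": 0}, {"dx": 0, "dy": 0, "dz": -0.2, "twist": 0}, {"dx": 0, "dy": 0, "dz": -0.2, "twist": 0}, {"dx": 0, "dy": 0, "dz": -0.2, "twist": 0}, {"dx": 0, "dy": 0, "dz": -0.3, "twist": 0}, {"dx": 0, "dy": 0, "dz": -0.4, "twist": 0}, {"dx": 0, "dy": 0, "dz": -0.5, "twist": 0}, {"dx": 0, "dy": 0, "dz": -0.6, "twist": 0}, {"dx": 0, "dy": 0, "dz": -0.7, "twist": 0}, {"dx": 0, "dy": 0, "dz": -0.7, "twist": 0}, {"dx": 0, "dy": 0, "dz": 0, "twist": 0}, {"dx": 0, "dy": 0, "dz": 0, "twist": 0}])

```text
time_s: 7.3
ee_pos: [0.597, 0.2535, 0.2035]
tool_rot: [3.14, -0.0, 1.768]
wrist_force: [0.1, -0.0, -2.1]
opening: 0.0194
grip_force: 49.6
```

```bash
python3 look.py
```

```text
7.3 [0.5969511  0.25353896 0.20345769] [ 3.14001233e+00 -3.37537679e-04  1.76845080e+00] 0.019350840658220025
top bar 0.89 [182. 198. 129.  33.] (array([0.59  , 0.2267]), array([0.1922, 0.1259]), 69.4) z [0.185 0.199 0.235] med [0.604 0.214 0.199]
top flat_file 0.57 [176. 234.  28. 122.] (array([0.572 , 0.2765]), array([0.2318, 0.0617]), 0.6) z [0.05  0.062 0.067] med [0.532 0.277 0.062]
top round_file 0.9 [219. 224.  31. 120.] (array([0.5843, 0.207 ]), array([0.2272, 0.0286]), 10.7) z [0.048 0.063 0.067] med [0.533 0.196 0.063]
top round_file 0.48 [468. 262. 166. 176.] (array([ 0.5238, -0.2728]), array([0.3402, 0.3062]), 0.7) z [0.005 0.009 0.012] med [ 0.517 -0.269  0.009]
top panel 0.91 [470. 262. 166. 173.] (array([ 0.5247, -0.2728]), array([0.343 , 0.3063]), 0.2) z [0.005 0.009 0.012] med [ 0.517 -0.269  0.009]
side bar 0.82 [273. 131.  73.  60.] (array([0.6425, 0.3581]), array([0.4457, 0.1546]), 73.2) z [0.002 0.197 0.233] med [0.596 0.223 0.197]
side flat_file 0.6 [253. 180.  94.  54.] (array([0.5651, 0.2995]), array([0.2616, 0.2107]), 65.1) z [0.031 0.056 0.067] med [0.536 0.272 0.056]
side round_file 0.66 [274. 199.  99.  53.] (array([0.5856, 0.2344]), array([0.2431, 0.0962]), 9.1) z [0.013 0.06  0.067] med [0.536 0.191 0.06 ]
side panel 0.79 [370. 391. 284. 176.] (array([ 0.525 , -0.2696]), array([0.347 , 0.3082]), 0.6) z [0.007 0.01  0.013] med [ 0.533 -0.274  0.01 ]
side panel 0.61 [269. 130.  73.  62.] (array([0.5757, 0.2449]), array([0.0547, 0.2299]), 13.1) z [0.185 0.197 0.233] med [0.594 0.223 0.197]
```

View pics/side0.png

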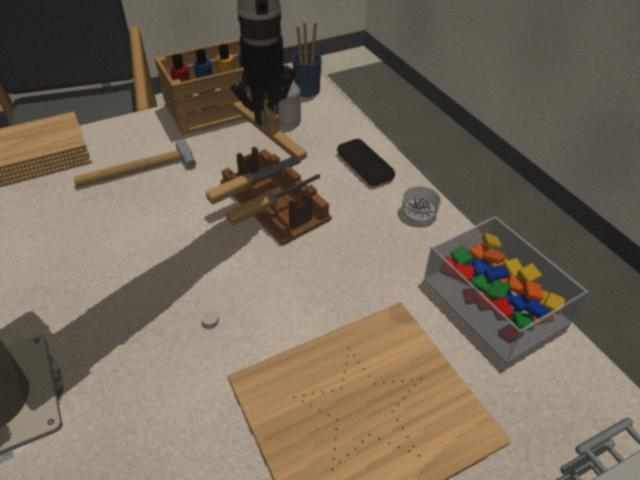

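The side view shows the bar hanging level at about (270,130) px, with both files still in the keeper. I'll carry it over to the panel.

Request:
jog_arm(deltas=[{"dx": -0.5, "dy": -0.17, "dz": 0, "twist": 0}, {"dx": -0.95, "dy": -0.31, "dz": 0, "twist": 0}, {"dx": -0.95, "dy": -0.31, "dz": 0, "twist": 0}, {"dx": -0.95, "dy": -0.31, "dz": 0, "twist": 0}, {"dx": -0.95, "dy": -0.31, "dz": 0, "twist": 0}, {"dx": -0.95, "dy": -0.31, "dz": 0, "twist": 0}, {"dx": -0.95, "dy": -0.31, "dz": 0, "twist": 0}, {"dx": -0.95, "dy": -0.31, "dz": 0, "twist": 0}, {"dx": -0.95, "dy": -0.31, "dz": 0, "twist": 0}, {"dx": -0.95, "dy": -0.31, "dz": 0, "twist": 0}, {"dx": -0.95, "dy": -0.31, "dz": 0, "twist": 0}, {"dx": -0.95, "dy": -0.31, "dz": 0, "twist": 0}, {"dx": -0.95, "dy": -0.31, "dz": 0, "twist": 0}, {"dx": -0.95, "dy": -0.31, "dz": 0, "twist": 0}, {"dx": -0.95, "dy": -0.31, "dz": 0, "twist": 0}, {"dx": -0.95, "dy": -0.31, "dz": 0, "twist": 0}, {"dx": -0.95, "dy": -0.31, "dz": 0, "twist": 0}, {"dx": -0.95, "dy": -0.31, "dz": 0, "twist": 0}, {"dx": -0.95, "dy": -0.31, "dz": 0, "twist": 0}, {"dx": -0.95, "dy": -0.31, "dz": 0, "twist": 0}])

```text
time_s: 9.8
ee_pos: [0.5264, -0.3298, 0.203]
tool_rot: [-3.141, 0.0, 1.768]
wrist_force: [0.9, 0.0, -2.4]
opening: 0.019
grip_force: 49.4
```

Request:
jog_arm(deltas=[{"dx": 0, "dy": 0, "dz": 0, "twist": 1}, {"dx": 0, "dy": 0, "dz": 0, "twist": 1}, {"dx": 0, "dy": 0, "dz": 0, "twist": 1}, {"dx": 0, "dy": 0, "dz": 0, "twist": 1}, {"dx": 0, "dy": 0, "dz": 0, "twist": 1}, {"dx": 0, "dy": 0, "dz": 0, "twist": 1}, {"dx": 0, "dy": 0, "dz": 0, "twist": 1}, {"dx": 0, "dy": 0, "dz": 0, "twist": 1}, {"dx": 0, "dy": 0, "dz": 0, "twist": 1}, {"dx": 0, "dy": 0, "dz": 0, "twist": 1}, {"dx": 0, "dy": 0, "dz": 0, "twist": 1}, {"dx": 0, "dy": 0, "dz": 0, "twist": 1}, {"dx": 0, "dy": 0, "dz": 0, "twist": 1}, {"dx": 0, "dy": 0, "dz": 0, "twist": 1}, {"dx": 0, "dy": 0, "dz": 0, "twist": 1}, {"dx": 0, "dy": 0, "dz": 0, "twist": 1}, {"dx": 0, "dy": 0, "dz": 0, "twist": 1}, {"dx": 0, "dy": 0, "dz": 0, "twist": 1}, {"dx": 0, "dy": 0, "dz": 0, "twist": 1}, {"dx": 0, "dy": 0, "dz": 0, "twist": 1}])

```text
time_s: 11.8
ee_pos: [0.5266, -0.3286, 0.2029]
tool_rot: [3.141, 0.001, 0.369]
wrist_force: [-0.1, -0.5, -1.3]
opening: 0.019
grip_force: 49.5
```

Request:
jog_arm(deltas=[{"dx": 0, "dy": 0, "dz": 0, "twist": 1}, {"dx": 0, "dy": 0, "dz": 0, "twist": 1}, {"dx": 0, "dy": 0, "dz": 0, "twist": 1}, {"dx": 0, "dy": 0, "dz": 0, "twist": 1}, {"dx": 0, "dy": 0, "dz": 0, "twist": 1}, {"dx": 0, "dy": 0, "dz": 0, "twist": 0}, {"dx": 0, "dy": 0, "dz": 0, "twist": 0}])

```text
time_s: 12.5
ee_pos: [0.527, -0.3284, 0.203]
tool_rot: [3.141, 0.0, 0.024]
wrist_force: [0.6, -0.8, -1.9]
opening: 0.0188
grip_force: 49.5
```

```bash
python3 - <<'E'
from h import *
f=optics.grab_frame("top")
d=optics.cut_out("bar",f)[0]; P=world(f,d["region"]); P=P[(P[:,2]>.15)&(P[:,2]<.26)]
print(d["confidence"],desc(P),np.percentile(P[:,2],[1,20,50,80,99]))
T=P[(abs(P[:,2]-np.median(P[:,2]))<.01)]
print(np.linalg.lstsq(np.c_[T[:,:2],np.ones(len(T))],T[:,2],rcond=None)[0],desc(T))
s=read_state();print(s["ee_pos"],s["opening"],s["wrist_force"])
E
```

```text
0.86 (array([ 0.5241, -0.3258]), array([0.2287, 0.0233]), 1.1) [0.18493364 0.19515508 0.19723992 0.19937276 0.23361914]
[ 0.00321171 -0.16159074  0.14239631] (array([ 0.5241, -0.3258]), array([0.2287, 0.0233]), 1.1)
[ 0.52728677 -0.32820853  0.20288614] 0.01931262279779599 [-0.48741702 -0.36633816 -1.61458333]
```

Request:
jog_arm(deltas=[{"dx": 0, "dy": 0.45, "dz": 0.4, "twist": 0}, {"dx": 0, "dy": 0, "dz": 0.8, "twist": 0}, {"dx": 0, "dy": 0, "dz": 0.8, "twist": 0}, {"dx": 0, "dy": 0, "dz": 0.8, "twist": 0}, {"dx": 0, "dy": 0, "dz": 0.8, "twist": 0}, {"dx": 0, "dy": 0, "dz": 0.8, "twist": 0}, {"dx": 0, "dy": 0, "dz": 0.6, "twist": 0}, {"dx": 0, "dy": 0, "dz": 0.3, "twist": 0}, {"dx": 0, "dy": 0, "dz": 0.2, "twist": 0}, {"dx": 0, "dy": 0, "dz": 0.1, "twist": 0}, {"dx": 0, "dy": 0, "dz": 0, "twist": 0}, {"dx": 0, "dy": 0, "dz": 0, "twist": 0}])

```text
time_s: 13.8
ee_pos: [0.5286, -0.342, 0.0358]
tool_rot: [3.141, -0.002, 0.023]
wrist_force: [0.2, -0.3, -1.7]
opening: 0.0197
grip_force: 49.4
```

Request:
jog_arm(deltas=[{"dx": 0, "dy": 0, "dz": 0.06, "twist": 0}, {"dx": 0, "dy": 0, "dz": 0.06, "twist": 0}, {"dx": 0, "dy": 0, "dz": 0.04, "twist": 0}, {"dx": 0, "dy": 0, "dz": 0.0, "twist": 0}, {"dx": 0, "dy": 0, "dz": 0, "twist": 0}])

```text
time_s: 14.3
ee_pos: [0.5281, -0.3415, 0.0302]
tool_rot: [3.141, -0.0, 0.023]
wrist_force: [-0.5, 0.1, -0.1]
opening: 0.0197
grip_force: 49.6
```

Request:
jog_arm(deltas=[{"dx": 0, "dy": 0, "dz": 0, "twist": 0}, {"dx": 0, "dy": 0, "dz": 0, "twist": 0}, {"dx": 0, "dy": 0, "dz": 0, "twist": 0}, {"dx": 0, "dy": 0, "dz": 0, "twist": 0}, {"dx": 0, "dy": 0, "dz": 0, "twist": 0}, {"dx": 0, "dy": 0, "dz": 0, "twist": 0}, {"dx": 0, "dy": 0, "dz": -0.3, "twist": 0}, {"dx": 0, "dy": 0, "dz": -0.7, "twist": 0}, {"dx": 0, "dy": 0, "dz": -0.9, "twist": 0}, {"dx": 0, "dy": 0, "dz": -0.9, "twist": 0}, {"dx": 0, "dy": 0, "dz": -0.9, "twist": 0}, {"dx": 0, "dy": 0, "dz": -0.9, "twist": 0}, {"dx": 0, "dy": 0, "dz": -0.9, "twist": 0}, {"dx": 0, "dy": 0, "dz": 0, "twist": -0.9}, {"dx": 0, "dy": 0, "dz": 0, "twist": -0.8}, {"dx": 0, "dy": 0, "dz": 0, "twist": -0.8}], gripper=0.3)

```text
time_s: 15.9
ee_pos: [0.5282, -0.3416, 0.1963]
tool_rot: [3.14, -0.001, 0.2]
wrist_force: [-0.4, -0.6, -0.1]
opening: 0.0554
grip_force: 0.0
```

Request:
jog_arm(deltas=[{"dx": 0.16, "dy": -0.96, "dz": 0, "twist": 0}, {"dx": 0.16, "dy": -0.96, "dz": 0, "twist": 0}, {"dx": 0.16, "dy": -0.96, "dz": 0, "twist": 0}, {"dx": 0.16, "dy": -0.96, "dz": 0, "twist": 0}, {"dx": 0.16, "dy": -0.96, "dz": 0, "twist": 0}, {"dx": 0.16, "dy": -0.96, "dz": 0, "twist": 0}, {"dx": 0.16, "dy": -0.96, "dz": 0, "twist": 0}, {"dx": 0.16, "dy": -0.96, "dz": 0, "twist": 0}, {"dx": 0.16, "dy": -0.96, "dz": 0, "twist": 0}, {"dx": 0.16, "dy": -0.96, "dz": 0, "twist": 0}, {"dx": 0.16, "dy": -0.96, "dz": 0, "twist": 0}, {"dx": 0.16, "dy": -0.96, "dz": 0, "twist": 0}, {"dx": 0.16, "dy": -0.96, "dz": 0, "twist": 0}, {"dx": 0.16, "dy": -0.96, "dz": 0, "twist": 0}, {"dx": 0.16, "dy": -0.96, "dz": 0, "twist": 0}, {"dx": 0.16, "dy": -0.96, "dz": 0, "twist": 0}, {"dx": 0.16, "dy": -0.96, "dz": 0, "twist": 0}, {"dx": 0.16, "dy": -0.96, "dz": 0, "twist": 0}, {"dx": 0.16, "dy": -0.96, "dz": 0, "twist": 0}, {"dx": 0.16, "dy": -0.96, "dz": 0, "twist": 0}])

```text
time_s: 17.9
ee_pos: [0.5207, 0.1776, 0.198]
tool_rot: [-3.087, 0.001, 0.3]
wrist_force: [0.6, 0.1, -0.3]
opening: 0.0556
grip_force: 0.0
```

Request:
jog_arm(deltas=[{"dx": 0.16, "dy": -0.96, "dz": 0, "twist": 0}, {"dx": 0, "dy": 0, "dz": 0, "twist": 0}, {"dx": 0, "dy": 0, "dz": 0, "twist": 0}], gripper=0.3)

```text
time_s: 18.2
ee_pos: [0.5207, 0.1931, 0.1995]
tool_rot: [-3.077, 0.001, 0.321]
wrist_force: [0.5, -0.5, -0.5]
opening: 0.0557
grip_force: 0.0
```

```bash
python3 - <<'E'
from h import *
s=read_state();print(s["time_s"],s["ee_pos"],np.degrees(s["tool_rot"]),s["opening"],s["wrist_force"])
f=optics.grab_frame("top")
d=optics.cut_out("bar",f)[0]; P=world(f,d["region"]); print("bar",d["confidence"],desc(P),np.percentile(P[:,2],[1,50,99]))
f=optics.grab_frame("wrist"); save(f,"wrist2.png")
P=world(f,np.ones((480,640),bool))
H=P[(P[:,2]>.055)&(P[:,2]<.07)&(abs(P[:,0]-.5)<.07)&(abs(P[:,1]-.272)<.04)]
l=cv2.fitLine(H[:,:2].astype(np.float32),cv2.DIST_HUBER,0,.01,.01).ravel();print(len(H),desc(H),np.degrees(np.arctan2(l[1],l[0])),l[2:],np.percentile(H[:,2],[2,98]),H[:,0].min())
for n in ["flat_file","round_file"]:
    for d in optics.boxes_of(n,f)[:1]: print(n,d)
E
```

```text
18.2 [0.52066584 0.19311903 0.19946225] [-1.76318085e+02  5.54701205e-02  1.83991364e+01] 0.05574524611061855 [ 0.4607782  -0.53471503 -0.48403658]
bar 0.84 (array([ 0.5251, -0.3499]), array([0.2283, 0.0459]), 0.8) [0.00774935 0.02494773 0.06168997]
5896 (array([0.5143, 0.2722]), array([0.1149, 0.0285]), 11.0) 11.154779 [0.51506853 0.27070177] [0.05708291 0.06578693] 0.4566115836036417
flat_file {'bbox': [226.6, 134.1, 64.1, 268.2], 'confidence': 0.8}
```

View pics/wrist2.png

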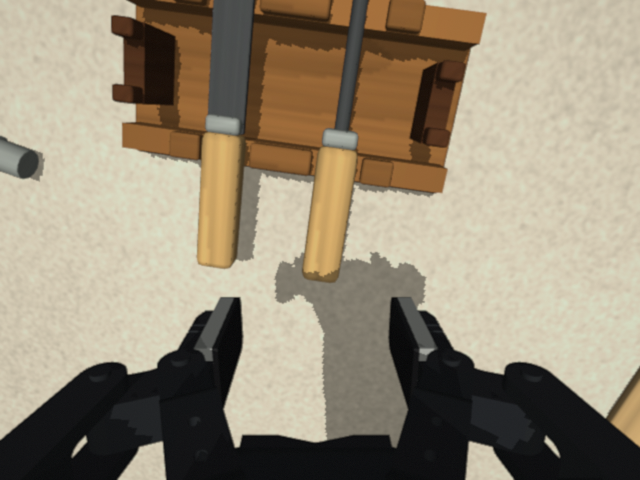

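The wrist picture shows the flat handle at (220,200) and the round handle at (328,210). The arm stopped short and tilted, so I think joint 6 is at its limit. The half-turned grasp avoids that, so I'll twist back by about 180°.

Request:
jog_arm(deltas=[{"dx": 0, "dy": 0, "dz": 0, "twist": -1}, {"dx": 0, "dy": 0, "dz": 0, "twist": -1}, {"dx": 0, "dy": 0, "dz": 0, "twist": -1}, {"dx": 0, "dy": 0, "dz": 0, "twist": -1}, {"dx": 0, "dy": 0, "dz": 0, "twist": -1}, {"dx": 0, "dy": 0, "dz": 0, "twist": -1}, {"dx": 0, "dy": 0, "dz": 0, "twist": -1}, {"dx": 0, "dy": 0, "dz": 0, "twist": -1}])

```text
time_s: 19.25
ee_pos: [0.5207, 0.1926, 0.1996]
tool_rot: [-3.087, -0.034, 0.88]
wrist_force: [-0.3, -0.1, 0.0]
opening: 0.0557
grip_force: 0.0
```

```bash
python3 -c "
from h import *
s=read_state();print(s['joint_positions'],s['ee_pos'],np.degrees(s['tool_rot']))"
```

```text
[0.31895243 0.36472826 0.09223149 1.2989521  0.06457784 2.57923833] [0.52068173 0.19256931 0.19964842] [-176.84860714   -1.94015334   50.440575  ]
```

Request:
jog_arm(deltas=[{"dx": 0, "dy": 0, "dz": 0, "twist": -1}, {"dx": 0, "dy": 0, "dz": 0, "twist": -1}, {"dx": 0, "dy": 0, "dz": 0, "twist": -1}, {"dx": 0, "dy": 0, "dz": 0, "twist": -1}, {"dx": 0, "dy": 0, "dz": 0, "twist": -1}, {"dx": 0, "dy": 0, "dz": 0, "twist": -1}, {"dx": 0, "dy": 0, "dz": 0, "twist": -1}, {"dx": 0, "dy": 0, "dz": 0, "twist": -1}, {"dx": 0, "dy": 0, "dz": 0, "twist": -1}, {"dx": 0, "dy": 0, "dz": 0, "twist": -1}, {"dx": 0, "dy": 0, "dz": 0, "twist": -1}, {"dx": 0, "dy": 0, "dz": 0, "twist": -1}, {"dx": 0, "dy": 0, "dz": 0, "twist": -1}, {"dx": 0, "dy": 0, "dz": 0, "twist": -1}, {"dx": 0, "dy": 0, "dz": 0, "twist": -1}, {"dx": 0, "dy": 0, "dz": 0, "twist": -1}, {"dx": 0, "dy": 0, "dz": 0, "twist": -1}, {"dx": 0, "dy": 0, "dz": 0, "twist": -1}, {"dx": 0, "dy": 0, "dz": 0, "twist": -1}, {"dx": 0, "dy": 0, "dz": 0, "twist": -1}])

```text
time_s: 21.25
ee_pos: [0.5207, 0.1926, 0.1996]
tool_rot: [3.118, -0.06, 2.278]
wrist_force: [0.9, 0.5, -0.3]
opening: 0.0555
grip_force: 0.0
```

Request:
jog_arm(deltas=[{"dx": 0, "dy": 0, "dz": 0, "twist": -1}, {"dx": 0, "dy": 0, "dz": 0, "twist": -1}, {"dx": 0, "dy": 0, "dz": 0, "twist": -1}, {"dx": 0, "dy": 0, "dz": 0, "twist": -1}, {"dx": 0, "dy": 0, "dz": 0, "twist": -1}, {"dx": 0, "dy": 0, "dz": 0, "twist": -1}, {"dx": 0, "dy": 0, "dz": 0, "twist": -1}, {"dx": 0, "dy": 0, "dz": 0, "twist": -1}, {"dx": 0, "dy": 0, "dz": 0, "twist": -1}, {"dx": 0, "dy": 0, "dz": 0, "twist": -1}, {"dx": 0, "dy": 0, "dz": 0, "twist": -1}, {"dx": 0, "dy": 0, "dz": 0, "twist": -1}, {"dx": 0, "dy": 0, "dz": 0, "twist": -1}, {"dx": 0, "dy": 0, "dz": 0, "twist": -1}, {"dx": 0, "dy": 0, "dz": 0, "twist": -1}, {"dx": 0, "dy": 0, "dz": 0, "twist": 0}], gripper=0.5)

```text
time_s: 22.85
ee_pos: [0.5207, 0.1926, 0.1996]
tool_rot: [3.078, -0.01, -2.961]
wrist_force: [0.7, -1.0, 0.5]
opening: 0.064
grip_force: 0.0
```

```bash
cat > go.py <<'E'
import sys
from h import *
from scipy.spatial.transform import Rotation as Ro
s=read_state(); R=Ro.from_euler("xyz",s["tool_rot"]).as_matrix()
print(s["time_s"],s["ee_pos"],np.degrees(s["tool_rot"]),"q",s["joint_positions"],"open",s["opening"]); print(R.round(3))
t=np.array([float(a) for a in sys.argv[1:4]])
print("units total", (R.T@(t-s["ee_pos"])/.03).round(3))
E
python3 go.py .507 .2705 .15; python3 go.py .507 .2705 .042
```

```text
22.85 [0.52068822 0.19263447 0.19963691] [ 176.33895439   -0.55083285 -169.65645466] q [0.31904172 0.36481825 0.09233111 1.2989965  0.06461187 0.13879784] open 0.06398768203465627
[[-0.984 -0.179 -0.021]
 [-0.18   0.982  0.061]
 [ 0.01   0.064 -0.998]]
units total [-0.033  2.524  1.819]
22.85 [0.52068822 0.19263447 0.19963691] [ 176.33895439   -0.55083285 -169.65645466] q [0.31904172 0.36481825 0.09233111 1.2989965  0.06461187 0.13879784] open 0.06398768203465627
[[-0.984 -0.179 -0.021]
 [-0.18   0.982  0.061]
 [ 0.01   0.064 -0.998]]
units total [-0.068  2.294  5.412]
```

Request:
jog_arm(deltas=[{"dx": 0, "dy": 0.6, "dz": 0, "twist": -0.2}, {"dx": -0.07, "dy": 0.6, "dz": 0, "twist": 0}, {"dx": 0, "dy": 0.6, "dz": 0, "twist": 0}, {"dx": 0, "dy": 0.5, "dz": 0, "twist": 0}, {"dx": 0, "dy": 0, "dz": 0.5, "twist": 0}, {"dx": 0, "dy": 0, "dz": 0.8, "twist": 0}, {"dx": 0, "dy": 0, "dz": 0.8, "twist": 0}, {"dx": 0, "dy": 0, "dz": 0.7, "twist": 0}, {"dx": 0, "dy": 0, "dz": 0, "twist": 0}, {"dx": 0, "dy": 0, "dz": 0, "twist": 0}])

```text
time_s: 23.85
ee_pos: [0.5078, 0.2661, 0.1203]
tool_rot: [3.078, -0.009, -2.947]
wrist_force: [0.6, 0.2, 0.2]
opening: 0.064
grip_force: 0.0
```

```bash
python3 go.py .507 .271 .035; python3 - <<'E'
from h import *
f=optics.grab_frame("wrist"); save(f,"wrist3.png")
E
```

```text
23.85 [0.50783771 0.2661241  0.12028596] [ 176.34137469   -0.53654572 -168.84379456] q [0.4487447  0.44717048 0.00305633 1.11967663 0.06415631 0.25455608] open 0.06404616906687338
[[-0.981 -0.193 -0.022]
 [-0.193  0.979  0.061]
 [ 0.009  0.064 -0.998]]
units total [-0.031 -0.017  2.847]
```

View pics/wrist3.png

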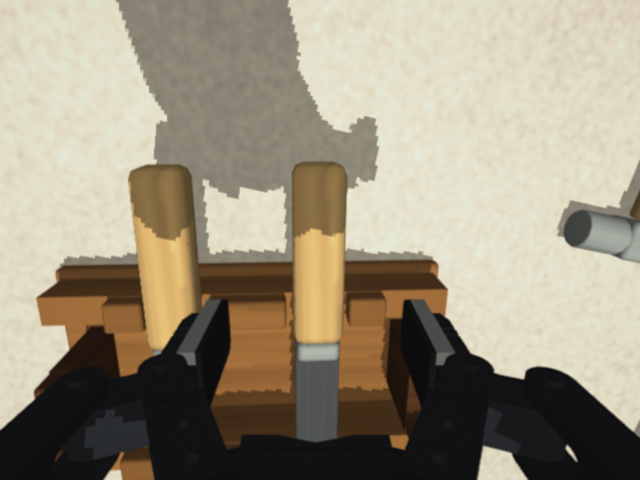

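The picture shows the flat handle at (320,250), centred between the fingers, and the round handle at (165,250), clear of the left finger. I'll go down and grasp.

Request:
jog_arm(deltas=[{"dx": 0, "dy": 0, "dz": 0.5, "twist": 0}, {"dx": 0, "dy": 0, "dz": 0.7, "twist": 0}, {"dx": 0, "dy": 0, "dz": 0.7, "twist": 0}, {"dx": 0, "dy": 0, "dz": 0.6, "twist": 0}, {"dx": 0, "dy": 0, "dz": 0.3, "twist": 0}, {"dx": 0, "dy": 0, "dz": 0, "twist": 0}, {"dx": 0, "dy": 0, "dz": 0, "twist": 0}])

```text
time_s: 24.6
ee_pos: [0.5072, 0.2717, 0.0376]
tool_rot: [3.077, -0.007, -2.947]
wrist_force: [0.5, 0.5, 0.8]
opening: 0.0638
grip_force: 0.0
```

Request:
jog_arm(deltas=[{"dx": 0, "dy": 0, "dz": 0, "twist": 0}, {"dx": 0, "dy": 0, "dz": 0, "twist": 0}, {"dx": 0, "dy": 0, "dz": 0, "twist": 0}, {"dx": 0, "dy": 0, "dz": 0, "twist": 0}, {"dx": 0, "dy": 0, "dz": 0, "twist": 0}, {"dx": 0, "dy": 0, "dz": 0, "twist": 0}, {"dx": 0, "dy": 0, "dz": 0, "twist": 0}, {"dx": 0, "dy": 0, "dz": 0, "twist": 0}, {"dx": 0, "dy": 0, "dz": 0, "twist": 0}], gripper=-1, newtons=70)

```text
time_s: 25.5
ee_pos: [0.5069, 0.2716, 0.0376]
tool_rot: [3.077, -0.007, -2.946]
wrist_force: [-2.1, -1.5, 5.3]
opening: 0.0272
grip_force: 70.2
```

Request:
jog_arm(deltas=[{"dx": 0, "dy": 0.01, "dz": -0.2, "twist": 0}, {"dx": 0, "dy": 0.01, "dz": -0.2, "twist": 0}, {"dx": 0, "dy": 0.02, "dz": -0.3, "twist": 0}, {"dx": 0, "dy": 0.02, "dz": -0.3, "twist": 0}, {"dx": 0, "dy": 0.03, "dz": -0.5, "twist": 0}, {"dx": 0, "dy": 0.03, "dz": -0.5, "twist": 0}, {"dx": 0, "dy": 0.03, "dz": -0.5, "twist": 0}, {"dx": 0, "dy": 0.03, "dz": -0.5, "twist": 0}, {"dx": 0, "dy": 0.03, "dz": -0.5, "twist": 0}, {"dx": 0, "dy": 0.03, "dz": -0.5, "twist": 0}, {"dx": 0, "dy": 0, "dz": 0, "twist": 0}, {"dx": 0, "dy": 0, "dz": 0, "twist": 0}])

```text
time_s: 26.7
ee_pos: [0.5075, 0.271, 0.1569]
tool_rot: [3.077, -0.008, -2.946]
wrist_force: [-0.1, -0.8, -1.1]
opening: 0.0268
grip_force: 69.2
```

```bash
cat > f.py <<'E'
from h import *
f=optics.grab_frame("top")
for n in ["flat_file","round_file"]:
    for d in optics.cut_out(n,f)[:1]:
        P=world(f,d["region"]); print(n,round(d["confidence"],2),desc(P),np.percentile(P[:,2],[2,50,98]).round(3))
        if n=="flat_file":
            P=P[P[:,2]>.1]; c,r=P[:,:2].mean(0),None
            if len(P)>50:
                print(desc(P)); o=np.argsort(P[:,0]); 
                for k in np.array_split(o,8): print(np.median(P[k],0).round(4))
E
python3 f.py; python3 go.py .457 -.205 .158
```

```text
flat_file 0.85 (array([0.594 , 0.3027]), array([0.2857, 0.0954]), 16.6) [0.165 0.173 0.185]
(array([0.5729, 0.2709]), array([0.2295, 0.0552]), 11.4)
[0.4662 0.2619 0.1822]
[0.4831 0.2622 0.1824]
[0.5613 0.2726 0.1779]
[0.585  0.2869 0.1726]
[0.6064 0.2911 0.1725]
[0.6276 0.2954 0.1725]
[0.6491 0.2998 0.1726]
[0.6709 0.3038 0.1725]
round_file 0.68 (array([0.5847, 0.213 ]), array([0.2303, 0.0396]), 11.2) [0.051 0.062 0.067]
26.85 [0.50661456 0.27069792 0.15547706] [ 176.35833442   -0.6104988  -168.81183784] q [0.45685239 0.4231644  0.06221623 1.20368131 0.06414948 0.26211873] open 0.02693210476088472
[[-0.981 -0.193 -0.023]
 [-0.194  0.979  0.06 ]
 [ 0.011  0.064 -0.998]]
units total [  4.7   -15.201  -1.002]
```

Request:
jog_arm(deltas=[{"dx": 0.12, "dy": -0.4, "dz": -0.05, "twist": 0}, {"dx": 0.24, "dy": -0.8, "dz": -0.05, "twist": 0}, {"dx": 0.24, "dy": -0.8, "dz": -0.05, "twist": 0}, {"dx": 0.24, "dy": -0.8, "dz": -0.05, "twist": 0}, {"dx": 0.24, "dy": -0.8, "dz": -0.05, "twist": 0}, {"dx": 0.24, "dy": -0.8, "dz": -0.05, "twist": 0}, {"dx": 0.24, "dy": -0.8, "dz": -0.05, "twist": 0}, {"dx": 0.24, "dy": -0.8, "dz": -0.05, "twist": 0}, {"dx": 0.24, "dy": -0.8, "dz": -0.05, "twist": 0}, {"dx": 0.24, "dy": -0.8, "dz": -0.05, "twist": 0}, {"dx": 0.24, "dy": -0.8, "dz": -0.05, "twist": 0}, {"dx": 0.24, "dy": -0.8, "dz": -0.05, "twist": 0}, {"dx": 0.24, "dy": -0.8, "dz": -0.05, "twist": 0}, {"dx": 0.24, "dy": -0.8, "dz": -0.05, "twist": 0}, {"dx": 0.24, "dy": -0.8, "dz": -0.05, "twist": 0}, {"dx": 0.24, "dy": -0.8, "dz": -0.05, "twist": 0}, {"dx": 0.24, "dy": -0.8, "dz": -0.05, "twist": 0}, {"dx": 0.24, "dy": -0.8, "dz": -0.05, "twist": 0}, {"dx": 0.24, "dy": -0.8, "dz": -0.05, "twist": 0}, {"dx": 0.24, "dy": -0.4, "dz": -0.05, "twist": 0}])

```text
time_s: 28.85
ee_pos: [0.4573, -0.2066, 0.158]
tool_rot: [3.078, -0.01, -2.948]
wrist_force: [0.5, -0.8, -1.5]
opening: 0.0269
grip_force: 69.1
```

Request:
jog_arm(deltas=[{"dx": 0, "dy": 0, "dz": 0, "twist": 0.9}, {"dx": 0, "dy": 0, "dz": 0, "twist": 0.9}, {"dx": 0, "dy": 0, "dz": 0, "twist": 0.9}, {"dx": 0, "dy": 0, "dz": 0, "twist": 0}, {"dx": 0, "dy": 0, "dz": 0, "twist": 0}])

```text
time_s: 29.35
ee_pos: [0.4577, -0.2044, 0.1584]
tool_rot: [3.08, -0.021, -3.133]
wrist_force: [0.4, 0.4, -1.1]
opening: 0.0272
grip_force: 69.1
```

```bash
python3 f.py; python3 go.py .457 -.205 .012
```

```text
flat_file 0.86 (array([ 0.5332, -0.2186]), array([0.0814, 0.2596]), 83.8) [0.169 0.173 0.186]
(array([ 0.5221, -0.2021]), array([0.2302, 0.0281]), 0.7)
[ 0.4178 -0.2006  0.1836]
[ 0.4377 -0.1967  0.1836]
[ 0.4949 -0.199   0.1831]
[ 0.5199 -0.2012  0.1743]
[ 0.5444 -0.201   0.1723]
[ 0.571  -0.2006  0.172 ]
[ 0.5966 -0.2004  0.1719]
[ 0.6229 -0.2011  0.1714]
round_file 0.77 (array([0.5876, 0.2127]), array([0.2357, 0.0392]), 10.6) [0.048 0.062 0.067]
29.5 [ 0.45807001 -0.20440431  0.15847174] [ 176.47920316   -1.18238977 -179.54528187] q [-0.4476028   0.32295432 -0.07929767  1.21412188  0.04610351 -0.45595586] open 0.026794914957025934
[[-1.    -0.007 -0.021]
 [-0.008  0.998  0.061]
 [ 0.021  0.061 -0.998]]
units total [-0.065 -0.319  4.872]
```

Request:
jog_arm(deltas=[{"dx": 0, "dy": -0.05, "dz": 0.5, "twist": 0}, {"dx": 0, "dy": -0.05, "dz": 0.8, "twist": 0}, {"dx": 0, "dy": -0.05, "dz": 0.8, "twist": 0}, {"dx": 0, "dy": -0.05, "dz": 0.8, "twist": 0}, {"dx": 0, "dy": -0.05, "dz": 0.8, "twist": 0}, {"dx": 0, "dy": -0.05, "dz": 0.5, "twist": 0}, {"dx": 0, "dy": 0, "dz": 0.3, "twist": 0}, {"dx": 0, "dy": 0, "dz": 0.2, "twist": 0}, {"dx": 0, "dy": 0, "dz": 0, "twist": 0}, {"dx": 0, "dy": 0, "dz": 0, "twist": 0}])

```text
time_s: 30.5
ee_pos: [0.4559, -0.2051, 0.0179]
tool_rot: [3.081, -0.019, -3.134]
wrist_force: [0.2, 0.2, -0.6]
opening: 0.0271
grip_force: 69.1
```

Request:
jog_arm(deltas=[{"dx": 0, "dy": 0, "dz": 0.07, "twist": 0}, {"dx": 0, "dy": 0, "dz": 0.07, "twist": 0}, {"dx": 0, "dy": 0, "dz": 0.05, "twist": 0}, {"dx": 0, "dy": 0, "dz": 0, "twist": 0}, {"dx": 0, "dy": 0, "dz": 0, "twist": 0}])

```text
time_s: 31.0
ee_pos: [0.4552, -0.2045, 0.0116]
tool_rot: [3.08, -0.021, -3.135]
wrist_force: [0.1, 0.2, -0.0]
opening: 0.0269
grip_force: 69.1
```

Now I'm releasing the file, then backing straight off.

Request:
jog_arm(deltas=[{"dx": 0, "dy": 0, "dz": 0, "twist": 0}, {"dx": 0, "dy": 0, "dz": 0, "twist": 0}, {"dx": 0, "dy": 0, "dz": 0, "twist": 0}, {"dx": 0, "dy": 0, "dz": 0, "twist": 0}, {"dx": 0, "dy": 0, "dz": 0, "twist": 0}, {"dx": 0, "dy": 0, "dz": 0, "twist": 0}, {"dx": 0, "dy": 0.02, "dz": -0.3, "twist": 0}, {"dx": 0, "dy": 0.04, "dz": -0.6, "twist": 0}, {"dx": 0, "dy": 0.06, "dz": -0.9, "twist": 0}, {"dx": 0, "dy": 0.06, "dz": -0.9, "twist": 0}, {"dx": 0, "dy": 0.06, "dz": -0.9, "twist": 0}, {"dx": 0, "dy": 0.06, "dz": -0.9, "twist": 0}, {"dx": 0, "dy": 0.06, "dz": -0.9, "twist": 0}, {"dx": 0, "dy": 0, "dz": 0, "twist": 0}], gripper=0)

```text
time_s: 32.4
ee_pos: [0.461, -0.2048, 0.1786]
tool_rot: [3.084, -0.013, -3.135]
wrist_force: [0.2, 0.1, 0.4]
opening: 0.0425
grip_force: 0.0
```

```bash
python3 look.py
```

```text
32.4 [ 0.46102451 -0.20478359  0.17862635] [ 3.08401148 -0.01264845 -3.13450413] 0.04246360175876314
top bar 0.84 [507. 258.  25. 119.] (array([ 0.5253, -0.3389]), array([0.2292, 0.0228]), 1.4) z [0.014 0.025 0.061] med [ 0.577 -0.333  0.025]
top bar 0.37 [433. 261.  21. 121.] (array([ 0.5189, -0.2035]), array([0.2286, 0.0323]), 0.5) z [0.017 0.024 0.035] med [ 0.513 -0.199  0.024]
top flat_file 0.83 [435. 263.  21. 120.] (array([ 0.5175, -0.1847]), array([0.0762, 0.2313]), 89.7) z [0.009 0.023 0.035] med [ 0.513 -0.199  0.023]
top flat_file 0.38 [222. 223.  30. 121.] (array([0.5854, 0.208 ]), array([0.2299, 0.0291]), 11.5) z [0.051 0.062 0.066] med [0.542 0.199 0.062]
top round_file 0.77 [218. 224.  33. 123.] (array([0.5834, 0.2128]), array([0.2272, 0.0406]), 11.0) z [0.005 0.062 0.066] med [0.542 0.199 0.062]
top panel 0.81 [470. 262. 168. 171.] (array([ 0.5243, -0.2739]), array([0.3423, 0.307 ]), 0.5) z [0.005 0.009 0.012] med [ 0.548 -0.25   0.009]
side bar 0.66 [385. 440. 136.  79.] (array([ 0.523 , -0.3389]), array([0.2288, 0.0296]), 1.2) z [0.012 0.027 0.063] med [ 0.514 -0.346  0.027]
side flat_file 0.94 [338. 374. 129.  72.] (array([ 0.5207, -0.1999]), array([0.042, 0.237]), 89.9) z [0.017 0.025 0.036] med [ 0.497 -0.208  0.025]
side round_file 0.72 [252. 208.  54.  33.] (array([0.5234, 0.1898]), array([0.108 , 0.0325]), 9.7) z [0.046 0.063 0.068] med [0.519 0.185 0.063]
side panel 0.59 [370. 390. 287. 179.] (array([ 0.5251, -0.2696]), array([0.3484, 0.3079]), 0.4) z [0.007 0.01  0.014] med [ 0.538 -0.272  0.01 ]
```

View pics/side0.png

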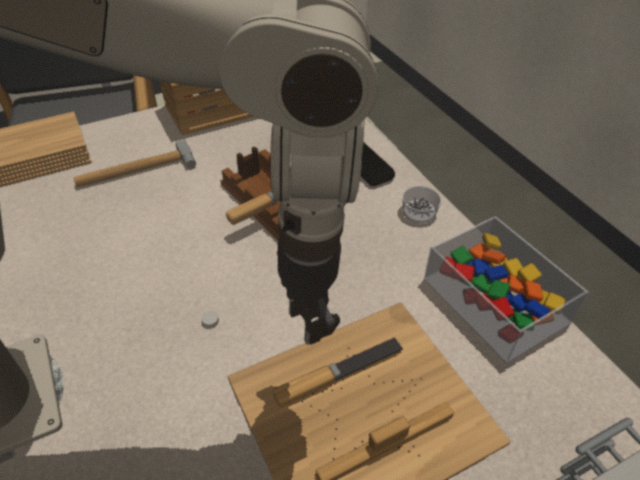

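The side view shows the flat file at (338,373) and the bar, grip up, at (385,440), side by side on the panel. The round file is still in the keeper at (250,208), and the gripper touches nothing.

```bash
python3 -c "
from h import *
print(job.job_done())"
```

```text
the job is handed in; nothing more can be done
None
```

I handed the job in at about 32 s with no verdict returned; the last camera check showed the bar lying grip up on the panel, the flat file flat beside it about 135 mm away, and the round file still in the keeper.

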